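# Vent the safety-valve test bench and set its bleed valve

## Robot

A 7-joint arm with a two-finger parallel gripper is mounted at the origin on the work surface. World frame = base frame: x ahead of the robot, y to its left, z up, the work surface at z = 0. Lengths are in m, angles in rad, forces in N, time in s.
With the tool pointing down it reaches from about 0.425 to 0.925 m from the base axis. Payload 6.8 kg.
Tool frame: the origin (TCP) lies at the very end of the fingers, on their centre line; the grasp point (between the pads) lies 19 mm behind it; z points along the fingers, y is the line along which they close (so a half turn about z gives the same grasp; the last joint's range is limited). The gripper opens to 85 mm and grips with 20 to 120 N. Pads are 22 mm wide; open, the fingers measure 114 mm over their backs; the gripper's body (76 mm by 85 mm) begins 54 mm behind the grasp point. The pads swing forward as they close: fully open they stand 13 mm farther back than shut.
Start: joints at [-1.368, 0.477, 0.022, 1.555, -0.011, 1.109, -0.083], TCP at [0.206, 0.643, 0.231] pointing down, gripper open.
Joint ranges: [-2.96, 2.96], [-0.34, 2.1], [-1.41, 1.46], [0.24, 2.44], [-1.37, 4.51], [0.17, 1.92], [-2.96, 2.96]. Speed limits (rad/s): [2.39, 2.39, 3.14, 3.14, 3.14, 3.14, 3.14].

## Interface

Orientations are given as a rotation vector (axis times angle).
In Python, from bench import r gives the robot as it stands.
- The arm moves only by the tool play_rows, never from a script. Its argument "targets" is text: rows parted by semicolons, each of 5 numbers parted by spaces: the closure, from -1 (fully open) to 1 (shut), then the shift along the tool's x, y, z in m, then the turn about the tool's z in rad. In form: gripper dx dy dz spin; .... A call has 1 to 8 rows; each row is the pose to reach, as a shift and turn from the pose commanded when the call began, along the tool's axes at that moment; what a row does not reach only later rows make up. A row lasts 1/12 s, in which the tool goes at most 41.7 mm and 7.16 degrees, less where a joint would pass 70% of its speed; a pose out of reach is approached as far as the arm can. A call with a gripper value outside its range is refused whole. The fingers move at their own pace and stop on an object; "squeeze" is the grip in N (left out, the last holds). Time passes only in rows, so rows that repeat a pose let the fingers close. It gives the time, the measured TCP pose, the force, the opening and the grip force at its end, in the units of the state.
- r.get_obs(): the state, without advancing time (a new reading comes with each control period).
- r.grab_frame(name): name is "scene" or "side" or "wrist"; returns the picture (400x640x3 uint8, red, green, blue); there is no depth.
- r.camera_info(name): a dict with "fov_y" (degrees; the focal length in pixels is half the picture's height over the tangent of half this angle, whatever the lens; pixels are square), "cx", "cy" (the principal point, pixels), "k1" (the pictures are not rectified: a ray, as slopes to the right and down, at radius r is drawn at 1 + k1 r^2 times it, then the intrinsics apply), "position" and "rotation" of the camera in the world. Camera axes: x right, y down, z forward; pixel columns grow to the right and rows downward; lengths in m; the calibration is good to about 2 mm. A picture is of the moment at which its call begins: read the wrist's pose just before it. camera_info takes no time and is no camera call; for the wrist camera it gives the pose at the moment of the call.
- r.hand_in(): hands the job in; it is judged then, once.
The state is a dict: "clock": time; "joints": joint angles; "qvel": joint speeds; "tau": joint torques, N m; "tcp_pos": TCP position; "orientation": TCP orientation; "contact_force": force on the tool from outside, world axes, zero at the start; "moment": the same for the moment, N m; "grip_width": finger opening in m; "gripper_force": force on a finger pad.
Only numpy, scipy, OpenCV 4.12 (cv2) and the standard library are available. Lean on these libraries where they do the work, as an engineer would, in place of code of your own. Each camera call takes 0.05 s, during which the arm holds its last target. There are 200 camera calls.

## Task

Vent the test bench first: pull the upright grip of the sprung vent gauge out along its scale to the long 30 mm line, keep it there for a second and let it go back home. Then turn the bleed valve's handwheel clockwise by its revolving handle until it is shut against its stop, and back it off exactly two full turns. Finish still gripping the handle there, with the wheel at rest, and leave the loose things on the bench where they lie.

Things in the scene. Friction and masses are not known exactly. Their poses are not given: they have to be found in the camera images.
- vent: Sprung vent gauge, fixed, left or right on the bench, yaw within 0.6: aluminium scale plate 185 x 56 x 6 mm carrying a steel barrel 50 mm thick, 80 mm long, top 59 mm high. Origin on the bench below the grip at rest; own -x is the pull direction, z up. Plate x -50 to 135 mm; barrel from x = 50 mm, its 32 mm brass nose from 42 mm. Scale lines every 10 mm; the one at 30 mm is long, across the plate.
- vent_slide (a joint): How far the vent gauge's grip is pulled out, in m: 0 at rest (home), 0.030 at the long line, 0.050 at its end stop. A spring pulls it back: about 4 N at rest, 10 N at the line.
- vent_grip (a point): Point on the axis of the gauge's upright black grip, a round post 20 mm in diameter that is gripped between 44 and 95 mm above the bench (below it a 24 mm steel collar, down to 22 mm); this point is 72 mm above the bench. It slides with the rod.
- vent_mark (a point): Middle of the long 30 mm line on the scale plate, 6 mm above the bench: the grip's axis stands over it when pulled out to the mark.
- valve: Brass bleed valve, fixed, left or right on the bench: round foot 84 mm in diameter. Origin on the bench on the wheel's axis; z up; any yaw. A flat brass tongue on the foot (18 mm wide, reaching 85 mm from the axis) points along its own +x: the handle stands over it when the valve is shut, and again after each full turn.
- wheel (a joint): Angle of the handwheel, rad: 0 shut on its stop, growing counter-clockwise from above (opening), up to 20.1. Starts between 2.4 and 5.8 (under one turn). About 2 N at the handle turns it; it stays where left. Dark steel, three spokes, rim 112 mm across, its top 91 mm above the bench. The handle stands 50 mm from the axis in the direction valve yaw + this angle.
- handle_mid (a point): Point on the axis of the wheel's revolving black handle, an upright round post 22 mm in diameter, 95 to 148 mm above the bench; this point is 125 mm above the bench, 50 mm from the wheel's axis. The handle spins freely on its pin, so a gripper can hold it and travel round the circle without turning.
- wrench: Loose steel wrench, 180 mm long, lying flat beyond the work; origin at its middle, on the bench. Not to be moved.
- nut: Loose steel hexagon nut, 30 mm across the flats, 20 mm high, between the gauge and the valve; origin at the centre of its underside. Not to be moved.
- flange: Loose dark steel ring flange, 90 mm outer diameter, 14 mm high, at the left side; origin at the centre of its underside. Not to be moved.
- cap: Loose grey valve cap, 52 mm in diameter, 58 mm high, at the right side; origin at the centre of its underside. Not to be moved.
Not all that is in view belongs to the job. Leave any green or orange look-alike of the valve alone.

How it is judged:
On the way, in this order (a step that is already met when the one before it is completed fails the run):
1. the gauge is held still at the 30 mm line (value of joint vent_slide between 0.026 and 0.034 m and velocity of joint vent_slide between -0.01 and 0.01 m/s), for 0.5 s.
2. the gauge is back home (value of joint vent_slide below 0.003 m), for 0.1 s.
3. the wheel is shut against its stop (value of joint wheel below 0.08 rad), for 0.15 s.
At the end, for the whole second after the job is handed in: The wheel stands two turns (12.57 rad) open from its stop, within 0.3 rad (17 degrees), at rest, with the fingers gripping the revolving handle (more than 3 N, grasp point within 40 mm of its middle); the vent gauge is home within 3 mm; no loose thing has moved more than 30 mm (value of joint wheel between 12.266 and 12.866 rad and velocity of joint wheel between -0.1 and 0.1 rad/s and contact force between the fingers and handle above 3 N and distance between the grasp point and handle_mid below 0.04 m and value of joint vent_slide below 0.003 m and distance of each of wrench, nut, flange, cap from where it was at the start of the episode below 0.03 m); the arm keeps its last pose, push and grip.
It fails at once if a loose thing on the bench is disturbed (moved more than 30 mm) (distance of any of wrench, nut, flange, cap from where it was at the start of the episode above 0.03 m).
It also fails if it takes over 67 s, if anything falls off the work surface, if the arm or the gripper's body presses on something with over 40 N, if the wrist force passes 120 N, or if a joint passes its speed limit or range.

## Working session

There is one attempt and no reset: what is moved stays moved. The work goes in short steps, Python scripts to look and compute and a tool call to move; the robot and the scene stay as the last step left them, time stands still between calls to the robot, and variables do not carry over. Pictures are saved under pics/ and viewed, at most 10 in all, crops included, and the job is handed in when it is done.

Besides the shell and the picture viewer there is one more tool, called after "Call:" as a command line: name --argument value ..., lists and objects as JSON in quotes. play_rows: Moves the arm, as the interface text tells. Its arguments: {"type":"object","properties":{"targets":{"type":"string"},"squeeze":{"type":"number"}},"required":["targets"]}

```bash
ls; mkdir -p pics; cat > h.py <<'E'
import numpy as np, cv2
from scipy.spatial.transform import Rotation as R
from bench import r
def K(c):
    f=200/np.tan(np.radians(c['fov_y'])/2); return f,c['cx'],c['cy'],c['k1'],np.array(c['position']),np.array(c['rotation'])
def rot(m):
    return m if m.shape==(3,3) else R.from_rotvec(m).as_matrix()
def ray(c,u,v):
    f,cx,cy,k,p,m=K(c); d=np.array([(u-cx)/f,(v-cy)/f]); s=d.copy()
    for _ in range(30): s=d/(1+k*(s@s))
    return p,rot(m)@np.array([s[0],s[1],1])
def atz(c,u,v,z):
    p,d=ray(c,u,v); return p+d*(z-p[2])/d[2]
def proj(c,P):
    f,cx,cy,k,p,m=K(c); q=rot(m).T@(np.array(P)-p); s=q[:2]/q[2]; s=s*(1+k*(s@s)); return np.array([cx,cy])+f*s
def save(n,fn):
    cv2.imwrite('pics/'+fn,r.grab_frame(n)[:,:,::-1])
E
python3 - <<'E'
from h import *
print(r.get_obs())
for n in("scene","side","wrist"): print(n,r.camera_info(n))
save("scene","a.png");save("side","b.png")
E
```

```text
pics
{'clock': 0.0, 'joints': array([-1.36809464,  0.47778187,  0.0223344 ,  1.5564307 , -0.01146751,
        1.10928999, -0.08311061]), 'qvel': array([-0.00080427,  0.00016762,  0.00015783,  0.00082986, -0.00062357,
        0.00082567,  0.00113845]), 'tau': array([-5.16722284e-04, -5.96446073e+01,  1.60778783e+00, -2.81201559e+01,
        1.25035390e-02,  9.11889510e-03,  1.34228975e-07]), 'tcp_pos': array([0.20627221, 0.64210458, 0.2303466 ]), 'orientation': array([-4.86177785e-01, -3.10362429e+00,  2.79247247e-03]), 'contact_force': array([-0.1509651 , -0.07009566, -0.1762299 ]), 'moment': array([-0.0328819 , -0.04249904, -0.00110276]), 'gripper_force': 0.0, 'grip_width': 0.08547192262687732}
scene {'fov_y': 55.3121151840027, 'cx': 314.6284753018364, 'cy': 193.48647657153836, 'k1': -0.016126385925461513, 'position': array([1.05395573, 0.25868343, 1.001763  ]), 'rotation': array([-1.44418452, -2.38138999,  0.66979609])}
side {'fov_y': 44.569998640656856, 'cx': 317.01919562098624, 'cy': 201.0907989454373, 'k1': -0.001758231770395092, 'position': array([ 0.21865015, -1.02773512,  0.79142253]), 'rotation': array([-2.11614555,  0.36070363, -0.20691868])}
wrist {'fov_y': 60.673357952798916, 'cx': 317.8207740181515, 'cy': 192.73147266352055, 'k1': -0.07217326485058434, 'position': array([0.12780591, 0.66770451, 0.37425517]), 'rotation': array([2.31616103, 1.68932709, 0.27534815])}
```

View pics/a.png

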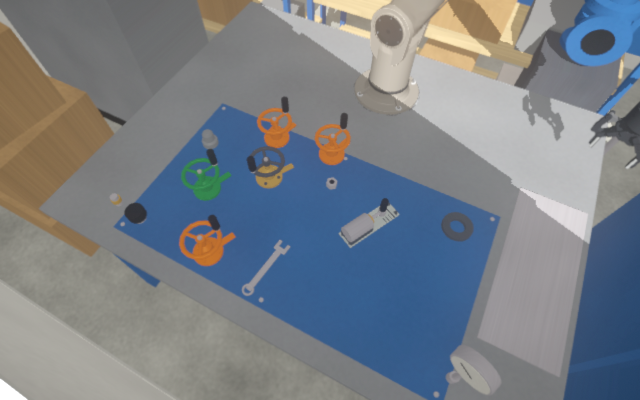

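View pics/b.png

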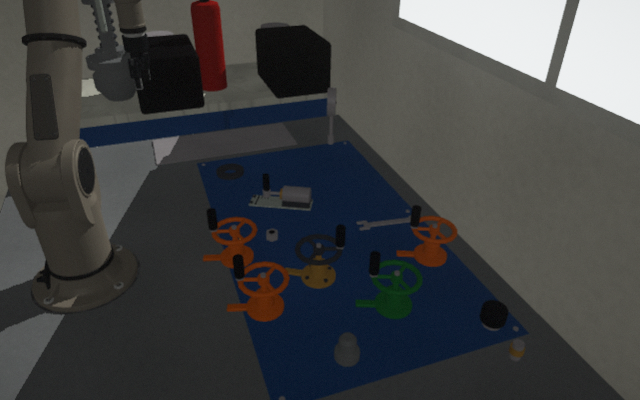

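Scene picture: the gauge is at (370,225), with its black grip at (385,205). The wheel candidates are orange (277,125), (332,140) and (203,243), green (203,178), and dark steel on a brass foot (267,165). I choose the dark/brass one and check it in a close crop.

```bash
python3 - <<'E'
from h import *
a=cv2.imread('pics/a.png');b=cv2.imread('pics/b.png')
f=lambda i,x,y:cv2.resize(i[y:y+60,x:x+80],(400,300),interpolation=cv2.INTER_CUBIC)
cv2.imwrite('pics/c.png',np.vstack([np.hstack([f(a,230,135),f(a,330,190)]),np.hstack([f(b,280,220),f(b,240,160)])]))
E
```

```text
(no output)
```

View pics/c.png

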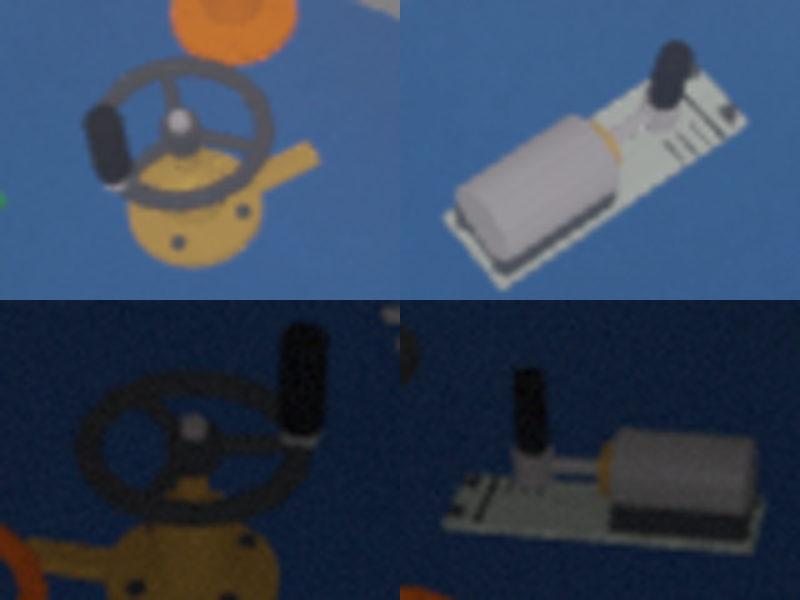

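```bash
python3 - <<'E'
from h import *
S=r.camera_info("scene");D=r.camera_info("side")
def tri(s,d):
    p,a=ray(S,*s);q,b=ray(D,*d);a/=np.linalg.norm(a);b/=np.linalg.norm(b)
    t=np.linalg.lstsq(np.c_[a,-b],q-p,rcond=None)[0]
    x,y=p+a*t[0],q+b*t[1];return (x+y)/2,np.linalg.norm(x-y)
print('handle',tri((251.6,164.4),(340.4,235.6)),atz(S,251.6,164.4,.122))
print('hub',tri((266,160),(318.4,246)),atz(S,266,160,.1))
print('tip',atz(S,292.6,165.4,.012),atz(D,286,270,.012))
print('grip',tri((384,205),(266.2,182)),atz(S,384,205,.07))
for u in [(399,214.4),(350.6,247.6),(339.4,233),(389.4,203.6),(390.4,212.8)]: print(atz(S,*u,.006))
for n,u in dict(nut=(332,183),o1=(332,140),o2=(277,125),cap=(135,213)).items(): print(n,atz(S,*u,.03))
E
```

```text
handle (array([ 0.57679166, -0.19594429,  0.11964886]), np.float64(0.0011766886453428351)) [ 0.57861487 -0.19497612  0.122     ]
hub (array([ 0.52834222, -0.18149451,  0.09113809]), np.float64(0.0010338492027278459)) [ 0.53395356 -0.17740831  0.1       ]
tip [ 0.46240393 -0.13376531  0.012     ] [ 0.45670718 -0.1487528   0.012     ]
grip (array([0.49629288, 0.18324644, 0.06789092]), np.float64(8.176510246686522e-05)) [0.49759497 0.18340031 0.07      ]
[0.46860903 0.22968045 0.006     ]
[0.63059117 0.14718998 0.006     ]
[0.60435693 0.09966731 0.006     ]
[0.44740631 0.19079329 0.006     ]
[0.47531586 0.20512875 0.006     ]
nut [0.47513776 0.01134097 0.03      ]
o1 [ 0.32558274 -0.06235571  0.03      ]
o2 [ 0.35263769 -0.25422279  0.03      ]
cap [ 0.83184831 -0.45058688  0.03      ]
```

Checks are consistent. The valve is dark on brass, hub height 91 mm, handle about 50 mm from the axis. The plate measures 182 mm (185 given) and the grip sits at (0.497, 0.184) with the pull direction (-0.891, 0.454). Moving above the grip.

Call:
play_rows --targets "-1 -0.05 -0.042 0 0.16; -1 -0.08 -0.067 0 0.16; -1 -0.11 -0.092 0 0.16; -1 -0.14 -0.116 0 0.16; -1 -0.17 -0.141 0 0.16; -1 -0.20 -0.166 0 0.16; -1 -0.23 -0.191 0 0.16; -1 -0.26 -0.216 0 0.16" --squeeze 60

```text
clock: 0.77
tcp_pos: [0.3859, 0.3594, 0.2311]
orientation: [-0.733, -3.055, 0.0]
contact_force: [1.6, 0.2, -0.2]
grip_width: 0.0851
gripper_force: 0.0
```

```bash
cat >> h.py <<'E'
def go(P,dirdeg=None):
    o=r.get_obs();m=R.from_rotvec(o['orientation']).as_matrix()
    d=m.T@(np.array(P)-o['tcp_pos']);yd=np.degrees(np.arctan2(m[1,1],m[0,1]))
    print('t',round(o['clock'],2),'tcp',o['tcp_pos'].round(4),'tool shift',d.round(4),'ydir',yd.round(1),'xdir',np.degrees(np.arctan2(m[1,0],m[0,0])).round(1),'z',m[:,2].round(3),'F',np.round(o['contact_force'],1))
E
python3 - <<'E'
from h import *
go([.497,.184,.21])
E
```

```text
t 0.77 tcp [0.3859 0.3594 0.2311] tool shift [-0.1785 -0.1059  0.0211] ydir 63.0 xdir 153.0 z [-0. -0. -1.] F [ 1.6  0.2 -0.2]
```

Call:
play_rows --targets "-1 -0.035 -0.02 0.005 0; -1 -0.07 -0.041 0.01 0; -1 -0.105 -0.062 0.015 0; -1 -0.14 -0.083 0.02 0; -1 -0.165 -0.098 0.02 0; -1 -0.176 -0.104 0.02 0; -1 -0.176 -0.104 0.02 0; -1 -0.176 -0.104 0.02 0"

```text
clock: 1.43
tcp_pos: [0.4949, 0.1887, 0.211]
orientation: [-0.735, -3.054, 0.0]
contact_force: [-0.5, -0.4, 0.1]
grip_width: 0.0853
gripper_force: 0.0
```

```bash
python3 - <<'E'
from h import *
go([.497,.184,.055]); c=r.camera_info("wrist"); save("wrist","d.png")
for P in ([.497,.184,.095],[.497,.184,.044],[.470,.198,.006]): print(proj(c,P))
import pickle; pickle.dump(c,open('cd.pkl','wb'))
E
```

```text
t 1.43 tcp [0.4949 0.1887 0.211 ] tool shift [-0.0041 -0.0031  0.156 ] ydir 62.9 xdir 152.9 z [-0.001 -0.    -1.   ] F [-0.5 -0.4  0.1]
[313.39200819 192.01079467]
[314.01164785 174.96073744]
[314.45950232 136.33055251]
```

View pics/d.png

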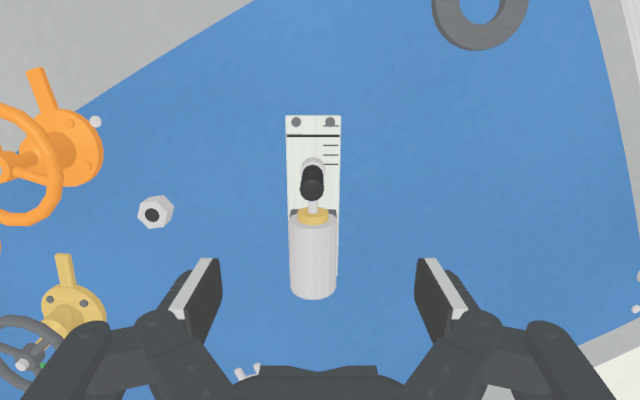

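The wrist view shows the grip top at (312,189) and the long line at row 135. Both are within about 2 mm of the prediction, and the plate is upright in the picture, so the yaw is right. Descending and closing.

Call:
play_rows --targets "-1 0.002 0 0.035 0; -1 0.002 0 0.07 0; -1 0.002 0 0.105 0; -1 0.002 0 0.135 0; -1 0.002 0 0.154 0; -1 0.002 0 0.154 0; -1 0.002 0 0.154 0; -1 0.002 0 0.154 0"

```text
clock: 2.15
tcp_pos: [0.4937, 0.1913, 0.0584]
orientation: [0.73, 3.055, 0.002]
contact_force: [-0.5, 0.1, 0.1]
grip_width: 0.0857
gripper_force: 0.0
```

Call:
play_rows --targets "0.6 0 0 0 0; 1 0 0 0 0; 1 0 0 0 0; 1 0 0 0 0; 1 0 0 0 0; 1 0 0 0 0; 1 0 0 0 0; 1 0 0 0 0"

```text
clock: 2.82
tcp_pos: [0.4908, 0.185, 0.0574]
orientation: [-0.737, -3.049, 0.01]
contact_force: [-7.9, -12.0, 15.5]
grip_width: 0.0186
gripper_force: 58.0
```

```bash
python3 - <<'E'
from h import *
go([.470,.198,.056]);o=r.get_obs();print(o['grip_width'],o['gripper_force'])
E
```

```text
t 2.82 tcp [0.4908 0.185  0.0574] tool shift [0.0245 0.0021 0.0015] ydir 62.8 xdir 152.8 z [-0.006 -0.005 -1.   ] F [ -7.9 -12.   15.5]
0.018578018830824723 58.02072286605835
```

Call:
play_rows --targets "1 0.005 -0.002 0 0; 1 0.01 -0.003 0 0; 1 0.015 -0.004 0 0; 1 0.02 -0.004 0 0; 1 0.025 -0.004 0 0; 1 0.03 -0.004 0 0; 1 0.03 -0.004 0 0; 1 0.03 -0.004 0 0"

```text
clock: 3.48
tcp_pos: [0.4667, 0.1973, 0.0576]
orientation: [0.736, 3.051, -0.002]
contact_force: [7.0, -6.6, -1.4]
grip_width: 0.0191
gripper_force: 59.0
```

```bash
python3 - <<'E'
from h import *
go([.470,.198,.056]);o=r.get_obs();print(o['grip_width'],o['gripper_force'])
a=r.grab_frame("scene");b=r.grab_frame("side");w=r.grab_frame("wrist")
f=lambda i,x,y:cv2.resize(i[y:y+60,x:x+80],(400,300),interpolation=cv2.INTER_CUBIC)
cv2.imwrite('pics/e.png',np.vstack([np.hstack([f(a,340,180),f(b,230,155)]),np.hstack([cv2.resize(w[60:300,160:480],(400,300)),cv2.resize(b[100:280,200:440],(400,300))])])[:,:,::-1])
E
```

```text
t 3.48 tcp [0.4667 0.1973 0.0576] tool shift [-0.0027  0.0021  0.0016] ydir 62.9 xdir 152.9 z [ 0.003 -0.002 -1.   ] F [ 7.  -6.6 -1.4]
0.019114074550203062 59.00655806064606
```

View pics/e.png

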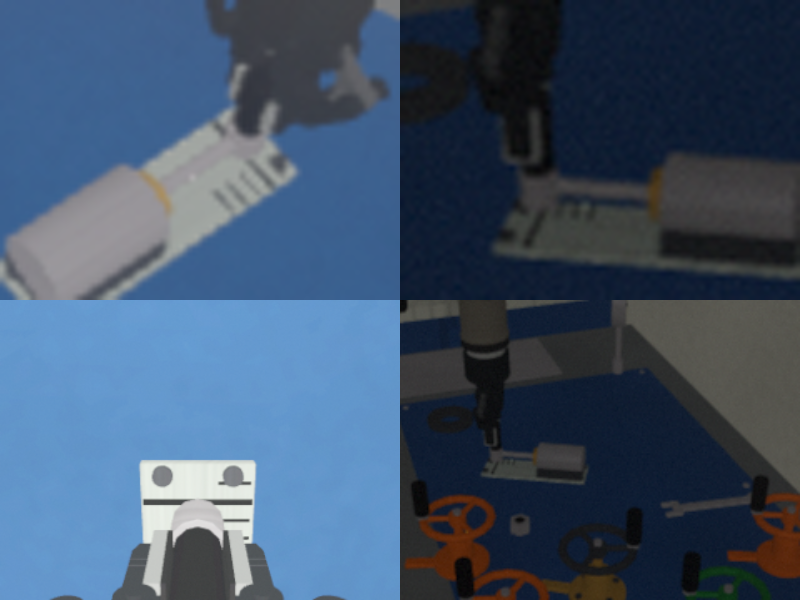

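```bash
python3 - <<'E'
from h import *
c=r.camera_info("wrist");go([.47,.198,.056])
p=np.array([-.891,.454]);g=np.array([.496,.1845])
print('line',proj(c,[*(g+.03*p),.006]),'end',proj(c,[*(g+.05*p),.006]))
for s in(.024,.027,.03,.033): print(s,[proj(c,[*(g+(s+.012)*p),z])[1].round(1) for z in(.022,.044)])
w=r.grab_frame("wrist");print(w[185:260,318].sum(1).tolist());print(w[185:260,290].sum(1).tolist())
E
```

```text
t 3.63 tcp [0.4668 0.1972 0.0576] tool shift [-0.0024  0.0021  0.0016] ydir 62.9 xdir 152.9 z [ 0.003 -0.002 -1.   ] F [ 6.5 -7.  -2.3]
line [320.4489232  220.97237204] end [320.45837641 190.40305852]
0.024 [np.float64(222.5), np.float64(239.9)]
0.027 [np.float64(217.7), np.float64(234.6)]
0.03 [np.float64(212.8), np.float64(229.2)]
0.033 [np.float64(207.8), np.float64(223.7)]
[449, 451, 453, 607, 635, 665, 688, 696, 697, 699, 698, 696, 699, 698, 697, 698, 697, 697, 697, 697, 695, 698, 696, 696, 698, 698, 698, 696, 698, 697, 698, 695, 697, 670, 622, 601, 603, 603, 603, 605, 602, 587, 585, 585, 591, 599, 610, 616, 617, 609, 643, 674, 667, 667, 668, 669, 454, 234, 191, 198, 199, 200, 199, 199, 199, 199, 198, 196, 200, 203, 200, 199, 201, 202, 200]
[451, 454, 453, 608, 645, 677, 692, 532, 377, 387, 389, 389, 387, 386, 383, 388, 388, 385, 387, 386, 388, 386, 386, 386, 543, 678, 702, 702, 702, 703, 703, 701, 701, 702, 457, 217, 215, 221, 359, 670, 703, 703, 704, 704, 706, 706, 706, 706, 706, 705, 705, 705, 705, 704, 705, 705, 704, 706, 704, 604, 597, 598, 598, 599, 600, 596, 600, 598, 599, 601, 597, 600, 597, 597, 600]
```

The collar's edges sit at rows 218.5 and 235, which puts the slide at about 26.7 mm (the 9.2 N force agrees). I pull 3.5 mm further and hold.

Call:
play_rows --targets "1 0.001 0 0 0; 1 0.002 0 0 0; 1 0.003 0 0 0; 1 0.0035 0 0 0; 1 0.0035 0 0 0; 1 0.0035 0 0 0; 1 0.0035 0 0 0; 1 0.0035 0 0 0"

```text
clock: 4.35
tcp_pos: [0.464, 0.1987, 0.0576]
orientation: [0.737, 3.05, -0.002]
contact_force: [7.3, -7.0, -2.8]
grip_width: 0.0187
gripper_force: 58.8
```

Call:
play_rows --targets "1 0 0 0 0; 1 0 0 0 0; 1 0 0 0 0; 1 0 0 0 0; 1 0 0 0 0; 1 0 0 0 0; 1 0 0 0 0; 1 0 0 0 0"

```text
clock: 5.02
tcp_pos: [0.464, 0.1987, 0.0576]
orientation: [0.737, 3.05, -0.002]
contact_force: [7.2, -7.0, -3.6]
grip_width: 0.0187
gripper_force: 58.8
```

```bash
python3 - <<'E'
from h import *
go([.470,.198,.056]);c=r.camera_info("wrist")
p=np.array([-.891,.454]);g=np.array([.496,.1845])
for s in(.027,.03,.033): print(s,[proj(c,[*(g+(s+.012)*p),z])[1].round(1) for z in(.022,.044)])
w=r.grab_frame("wrist");print(w[195:260,318].sum(1).tolist())
E
```

```text
t 5.02 tcp [0.464  0.1987 0.0576] tool shift [-0.0057  0.0021  0.0016] ydir 62.8 xdir 152.8 z [ 0.003 -0.002 -1.   ] F [ 7.2 -7.  -3.6]
0.027 [np.float64(222.8), np.float64(240.3)]
0.03 [np.float64(218.0), np.float64(235.0)]
0.033 [np.float64(213.1), np.float64(229.6)]
[660, 687, 696, 695, 697, 696, 697, 698, 698, 697, 696, 698, 696, 698, 698, 696, 697, 697, 695, 697, 698, 696, 696, 670, 619, 602, 605, 604, 608, 607, 605, 589, 583, 585, 591, 601, 611, 615, 620, 610, 644, 676, 667, 667, 668, 666, 451, 231, 204, 198, 194, 201, 196, 197, 199, 201, 199, 200, 199, 200, 203, 195, 198, 200, 200]
```

Call:
play_rows --targets "1 0 0 0 0; 1 0 0 0 0; 1 0 0 0 0; 1 -0.008 0 0 0; 1 -0.016 0 0 0; 1 -0.024 0 0 0; 1 -0.031 0 0 0; 1 -0.0335 0 0 0"

```text
clock: 5.73
tcp_pos: [0.4909, 0.1849, 0.0575]
orientation: [-0.735, -3.052, 0.003]
contact_force: [-9.0, -1.7, 13.8]
grip_width: 0.0186
gripper_force: 60.5
```

Call:
play_rows --targets "1 0 0 0 0; 0 0 0 0 0; -1 0 0 0 0; -1 0 0 0 0; -1 0 0 0 0; -1 0 0 0 0; -1 0 0 0 0; -1 0 0 0 0"

```text
clock: 6.4
tcp_pos: [0.4915, 0.1865, 0.0573]
orientation: [0.732, 3.055, 0.0]
contact_force: [0.4, -0.2, -0.3]
grip_width: 0.0854
gripper_force: 0.0
```

Call:
play_rows --targets "-1 0 0 -0.03 0; -1 0 0 -0.06 0; -1 0 0 -0.095 0; -1 0 0 -0.13 0; -1 0 0 -0.165 0; -1 0 0 -0.194 0; -1 0 0 -0.194 0; -1 0 0 -0.194 0"

```text
clock: 7.07
tcp_pos: [0.4924, 0.1868, 0.253]
orientation: [0.732, 3.052, 0.005]
contact_force: [-1.0, -0.4, -1.0]
grip_width: 0.0855
gripper_force: 0.0
```

```bash
python3 - <<'E'
from h import *
go([.470,.198,.25]);c=r.camera_info("wrist")
for P in ([.496,.1845,.095],[.496,.1845,.006],[.470,.198,.006],[.534,-.180,.091]): print(proj(c,P).round(1))
save("wrist","f.png")
E
```

```text
t 7.07 tcp [0.4924 0.1868 0.253 ] tool shift [ 0.025  -0.0002  0.003 ] ydir 63.0 xdir 153.0 z [ 0.003  0.002 -1.   ] F [-1.  -0.4 -1. ]
[316.3 177.5]
[316.3 156.3]
[316.4 131.1]
[ 57.2 339.3]
```

View pics/f.png

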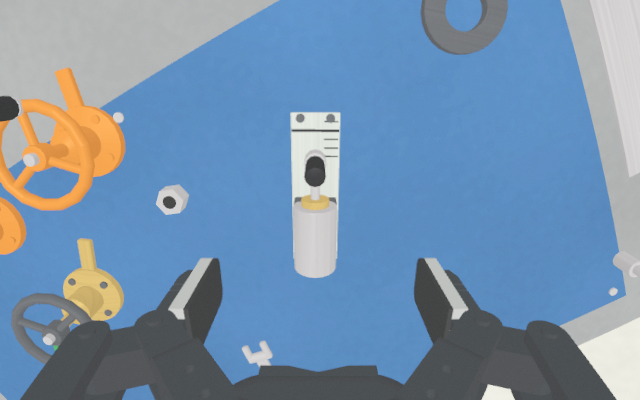

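Gauge is home (grip top at (315,177) as predicted at rest). Next: above the valve handle, same orientation since the closing line is nearly tangential there.

Call:
play_rows --targets "-1 -0.022 -0.026 0 0; -1 -0.044 -0.052 0 0; -1 -0.066 -0.079 0 0; -1 -0.088 -0.105 0 0; -1 -0.11 -0.132 0 0; -1 -0.132 -0.158 0 0; -1 -0.154 -0.185 0 0; -1 -0.176 -0.211 0 0"

```text
clock: 7.78
tcp_pos: [0.5515, -0.0833, 0.2493]
orientation: [-0.732, -3.052, 0.002]
contact_force: [0.8, 0.5, -0.5]
grip_width: 0.0854
gripper_force: 0.0
```

Call:
play_rows --targets "-1 -0.022 -0.027 0 0; -1 -0.044 -0.053 0 0; -1 -0.06 -0.075 0 0; -1 -0.072 -0.088 0 0; -1 -0.074 -0.09 0 0; -1 -0.074 -0.09 0 0; -1 -0.074 -0.09 0 0"

```text
clock: 8.37
tcp_pos: [0.5771, -0.194, 0.2498]
orientation: [-0.731, -3.053, -0.001]
contact_force: [-0.6, 0.8, 0.3]
grip_width: 0.0853
gripper_force: 0.0
```

```bash
python3 - <<'E'
from h import *
go([.578,-.195,.11]);c=r.camera_info("wrist");print(r.get_obs()['joints'].round(2))
for P in ([.578,-.195,.148],[.532,-.180,.1],[.459,-.14,.01]): print(proj(c,P).round(1))
save("wrist","g.png")
import pickle; pickle.dump(c,open('cg.pkl','wb'))
E
```

```text
t 8.37 tcp [ 0.5771 -0.194   0.2498] tool shift [-0.0016 -0.0005  0.1398] ydir 63.1 xdir 153.1 z [-0.003  0.001 -1.   ] F [-0.6  0.8  0.3]
[-0.14  0.38  0.48  1.72 -0.19  1.09  1.5 ]
[316.6 194.7]
[308.  123.5]
[312.2  32.7]
```

View pics/g.png

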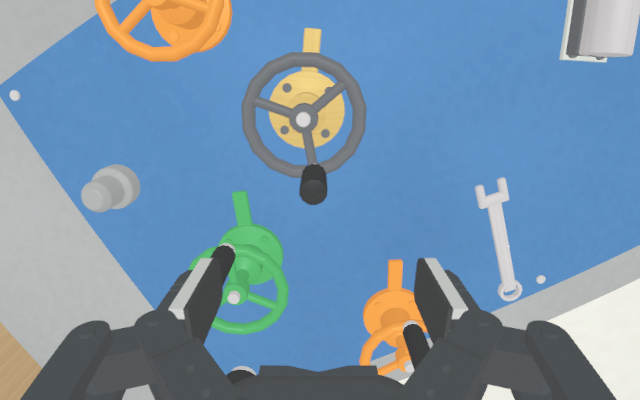

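```bash
python3 - <<'E'
from h import *
import pickle; c=pickle.load(open('cg.pkl','rb'))
print('rimc',(atz(c,242.5,116,.085)+atz(c,366,116,.085))/2,(atz(c,304,52,.091)+atz(c,304,180,.085))/2)
print('diam',atz(c,242.5,116,.085)-atz(c,366,116,.085))
print('footc',(atz(c,268.5,108,.012)+atz(c,345,108,.012))/2, (atz(c,306,70,.012)+atz(c,306,148,.012))/2)
H=atz(c,314,190,.148);print('handle',H,'base',atz(c,313,172,.095))
print('tip',atz(c,312,29,.01))
print('greenh',atz(c,228,252,.148),'orangeh',atz(c,408,328,.148),'cap',atz(c,98,197,.058))
E
```

```text
rimc [ 0.52587621 -0.18108272  0.085     ] [ 0.52865438 -0.18261059  0.088     ]
diam [-0.04999884 -0.09814022  0.        ]
footc [ 0.5247643  -0.18040922  0.012     ] [ 0.52651703 -0.18222805  0.012     ]
handle [ 0.5737205  -0.19506664  0.148     ] base [ 0.57311659 -0.19634406  0.095     ]
tip [ 0.45569481 -0.13851151  0.01      ]
greenh [ 0.58913346 -0.28133022  0.148     ] orangeh [ 0.72660565 -0.17933741  0.148     ] cap [ 0.50104576 -0.41957121  0.058     ]
```

The wheel axis is at (0.527,-0.182) with the handle at (0.5735,-0.1955), radius 48 mm (50 given). The tongue tip is 84 mm out at 148.6°, so the wheel angle is about 3.41 rad. The look-alike handle nearest the fingers is green, 87 mm away, so the path is clear. Descending and gripping.

Call:
play_rows --targets "-1 0.003 -0.003 0.03 0; -1 0.003 -0.003 0.06 0; -1 0.003 -0.003 0.09 0; -1 0.003 -0.003 0.12 0; -1 0.003 -0.003 0.141 0; -1 0.003 -0.003 0.141 0; -1 0.003 -0.003 0.141 0"

```text
clock: 9.0
tcp_pos: [0.5731, -0.1949, 0.1096]
orientation: [-0.729, -3.053, -0.001]
contact_force: [0.1, 0.5, 0.0]
grip_width: 0.0853
gripper_force: 0.0
```

Call:
play_rows --targets "0.6 0 0 0 0; 1 0 0 0 0; 1 0 0 0 0; 1 0 0 0 0; 1 0 0 0 0; 1 0 0 0 0; 1 0 0 0 0; 1 0 0 0 0"

```text
clock: 9.67
tcp_pos: [0.5742, -0.1967, 0.1111]
orientation: [0.733, 3.054, 0.001]
contact_force: [-2.4, 1.3, 6.8]
grip_width: 0.0206
gripper_force: 58.4
```

```bash
cat >> h.py <<'E'
C=np.array([.527,-.182])
def st():
    o=r.get_obs();m=R.from_rotvec(o['orientation']).as_matrix();d=o['tcp_pos'][:2]-C
    print('t',round(o['clock'],2),'tcp',o['tcp_pos'].round(4),'rad',np.hypot(*d).round(4),'ang',np.degrees(np.arctan2(d[1],d[0])).round(1),'F',(m.T@o['contact_force']).round(1),'grip',round(o['grip_width'],4),round(o['gripper_force'],1),'q',o['joints'].round(2),'z',m[:,2].round(3))
    return m
def rows(steps):
    "tool shifts, relative to now's circle point, for world angles a0+steps (deg)"
    m=st();o=r.get_obs();d=o['tcp_pos'][:2]-C;a=np.arctan2(d[1],d[0])
    for s in steps:
        b=a+np.radians(s);w=.05*np.array([np.cos(b)-np.cos(a),np.sin(b)-np.sin(a),0]);print(s,(m.T@w).round(3))
E
python3 - <<'E'
from h import *
rows([-10,-20,-40,-60,-80,-100,-120])
E
```

```text
t 9.67 tcp [ 0.5742 -0.1967  0.1111] rad 0.0494 ang -17.3 F [ 2.8  0.1 -6.8] grip 0.0206 58.4 q [-0.08  0.53  0.42  1.85 -0.28  0.82  1.58] z [ 0.001  0.    -1.   ]
-10 [-0.001 -0.009 -0.   ]
-20 [ 0.    -0.017 -0.   ]
-40 [ 0.006 -0.034 -0.   ]
-60 [ 0.017 -0.047 -0.   ]
-80 [ 0.032 -0.055 -0.   ]
-100 [ 0.05  -0.058 -0.   ]
-120 [ 0.067 -0.055 -0.   ]
```

```bash
python3 - <<'E'
from h import *
rows([-8,-20,-35,-50,-65,-80,-95,-105])
E
```

```text
t 9.67 tcp [ 0.5742 -0.1967  0.1111] rad 0.0494 ang -17.3 F [ 2.8  0.1 -6.8] grip 0.0206 58.4 q [-0.08  0.53  0.42  1.85 -0.28  0.82  1.58] z [ 0.001  0.    -1.   ]
-8 [-0.001 -0.007 -0.   ]
-20 [ 0.    -0.017 -0.   ]
-35 [ 0.004 -0.03  -0.   ]
-50 [ 0.011 -0.041 -0.   ]
-65 [ 0.021 -0.05  -0.   ]
-80 [ 0.032 -0.055 -0.   ]
-95 [ 0.045 -0.058 -0.   ]
-105 [ 0.054 -0.058 -0.   ]
```

Call:
play_rows --targets "1 -0.001 -0.007 0 0; 1 0 -0.017 0 0; 1 0.004 -0.03 0 0; 1 0.011 -0.041 0 0; 1 0.021 -0.05 0 0; 1 0.032 -0.055 0 0; 1 0.045 -0.058 0 0; 1 0.054 -0.058 0 0"

```text
clock: 10.33
tcp_pos: [0.4991, -0.2246, 0.1111]
orientation: [0.734, 3.052, 0.0]
contact_force: [5.2, 2.2, 3.4]
grip_width: 0.0204
gripper_force: 58.8
```

```bash
python3 - <<'E'
from h import *
rows([-10,-25,-40,-55,-70,-80,-88,-94,-98])
E
```

```text
t 10.33 tcp [ 0.4991 -0.2246  0.1111] rad 0.0509 ang -123.2 F [-3.7  4.3 -3.4] grip 0.0204 58.8 q [-0.03  0.44  0.43  1.99 -0.27  0.75  1.66] z [ 0.003 -0.    -1.   ]
-10 [ 0.009  0.002 -0.   ]
-25 [ 0.021  0.007 -0.   ]
-40 [ 0.031  0.015 -0.   ]
-55 [ 0.038  0.026 -0.   ]
-70 [ 0.043  0.038 -0.   ]
-80 [ 0.045  0.046 -0.   ]
-88 [ 0.044  0.053 -0.   ]
-94 [ 0.044  0.059 -0.   ]
-98 [ 0.043  0.062 -0.   ]
```

Call:
play_rows --targets "1 0.009 0.002 0 0; 1 0.021 0.007 0 0; 1 0.031 0.015 0 0; 1 0.038 0.026 0 0; 1 0.043 0.038 0 0; 1 0.045 0.046 0 0; 1 0.045 0.05 0 0; 1 0.045 0.053 0 0"

```text
clock: 11.0
tcp_pos: [0.4833, -0.1565, 0.111]
orientation: [0.732, 3.054, -0.001]
contact_force: [-0.6, -2.0, 10.2]
grip_width: 0.0207
gripper_force: 59.5
```

```bash
python3 - <<'E'
from h import *
rows([-2,-4,-6,-8,-12])
E
```

```text
t 11.0 tcp [ 0.4833 -0.1565  0.111 ] rad 0.0506 ang 149.7 F [ -0.4  -2.1 -10.2] grip 0.0207 59.5 q [-0.16  0.39  0.43  2.08 -0.24  0.72  1.52] z [ 0.001 -0.001 -1.   ]
-2 [-0.     0.002 -0.   ]
-4 [-0.     0.003 -0.   ]
-6 [-0.001  0.005 -0.   ]
-8 [-0.001  0.007 -0.   ]
-12 [-0.002  0.01  -0.   ]
```

Call:
play_rows --targets "1 0 0.002 0 0; 1 0 0.004 0 0; 1 0 0.006 0 0; 1 0 0.008 0 0; 1 0 0.008 0 0; 1 0 0.008 0 0; 1 0 0.008 0 0"

```text
clock: 11.58
tcp_pos: [0.4839, -0.1556, 0.111]
orientation: [-0.741, -3.052, 0.011]
contact_force: [-8.1, -16.4, 13.3]
grip_width: 0.0205
gripper_force: 60.2
```

```bash
python3 - <<'E'
from h import *
st()
E
```

```text
t 11.58 tcp [ 0.4839 -0.1556  0.111 ] rad 0.0506 ang 148.5 F [ -0.3 -18.4 -13.2] grip 0.0205 60.2 q [-0.17  0.39  0.44  2.08 -0.23  0.72  1.51] z [-0.002 -0.006 -1.   ]
```

Wheel is on its stop: angle 148.5°, matching the tongue at 148.6°, with an 18 N reaction. Working out the rows for the 720° back-off.

```bash
python3 - <<'E'
from h import *
# tool frame: x dir 153.0, y dir 63.0 deg; start 148.5
P=lambda t:.0503*np.cos(np.radians(np.array([t-153.,t-63.])))
for s in (0,120,240):
    print(s,'; '.join('1 %.4f %.4f 0 0'%tuple(P(148.5+s+k)-P(148.5+s)) for k in range(15,121,15)))
E
```

```text
0 1 -0.0007 -0.0131 0 0; 1 -0.0047 -0.0256 0 0; 1 -0.0119 -0.0366 0 0; 1 -0.0217 -0.0454 0 0; 1 -0.0334 -0.0514 0 0; 1 -0.0462 -0.0541 0 0; 1 -0.0593 -0.0534 0 0; 1 -0.0718 -0.0493 0 0
120 1 -0.0110 0.0072 0 0; 1 -0.0198 0.0169 0 0; 1 -0.0258 0.0286 0 0; 1 -0.0285 0.0415 0 0; 1 -0.0278 0.0546 0 0; 1 -0.0237 0.0671 0 0; 1 -0.0166 0.0781 0 0; 1 -0.0068 0.0869 0 0
240 1 0.0117 0.0060 0 0; 1 0.0245 0.0087 0 0; 1 0.0377 0.0080 0 0; 1 0.0501 0.0039 0 0; 1 0.0612 -0.0032 0 0; 1 0.0699 -0.0130 0 0; 1 0.0759 -0.0247 0 0; 1 0.0786 -0.0375 0 0
```

Call:
play_rows --targets "1 -0.001 -0.018 0 0; 1 -0.005 -0.032 0 0; 1 -0.012 -0.043 0 0; 1 -0.022 -0.052 0 0; 1 -0.033 -0.058 0 0; 1 -0.046 -0.061 0 0; 1 -0.059 -0.060 0 0; 1 -0.072 -0.056 0 0"

```text
clock: 12.25
tcp_pos: [0.5245, -0.2325, 0.111]
orientation: [-0.735, -3.053, -0.0]
contact_force: [-3.8, 4.0, 14.2]
grip_width: 0.0207
gripper_force: 60.4
```

```bash
python3 - <<'E'
from h import *
st()
E
```

```text
t 12.25 tcp [ 0.5245 -0.2325  0.111 ] rad 0.0506 ang -92.9 F [  5.2   1.8 -14.1] grip 0.0207 60.4 q [-0.02  0.49  0.43  1.93 -0.28  0.79  1.66] z [-0.002  0.001 -1.   ]
```

Call:
play_rows --targets "1 -0.011 0.007 0 0; 1 -0.020 0.017 0 0; 1 -0.026 0.029 0 0; 1 -0.0285 0.0415 0 0; 1 -0.028 0.055 0 0; 1 -0.024 0.067 0 0; 1 -0.017 0.078 0 0; 1 -0.007 0.087 0 0"

```text
clock: 12.92
tcp_pos: [0.5706, -0.159, 0.1111]
orientation: [0.735, 3.054, -0.004]
contact_force: [-3.6, -4.9, 11.4]
grip_width: 0.0208
gripper_force: 60.3
```

Call:
play_rows --targets "1 0.012 0.006 0 0; 1 0.0245 0.009 0 0; 1 0.038 0.008 0 0; 1 0.050 0.004 0 0; 1 0.061 -0.003 0 0; 1 0.070 -0.013 0 0; 1 0.076 -0.025 0 0; 1 0.0785 -0.0375 0 0"

```text
clock: 13.58
tcp_pos: [0.4845, -0.1547, 0.1111]
orientation: [0.731, 3.053, 0.001]
contact_force: [2.9, 2.0, 6.5]
grip_width: 0.0207
gripper_force: 59.9
```

```bash
python3 - <<'E'
from h import *
st()
E
```

```text
t 13.58 tcp [ 0.4845 -0.1547  0.1111] rad 0.0505 ang 147.3 F [-1.7  3.1 -6.5] grip 0.0207 59.9 q [-0.17  0.39  0.44  2.08 -0.25  0.72  1.53] z [ 0.002  0.    -1.   ]
```

One turn is done (147.3°, 1.2° behind). Second turn next, with the last rows easing to a stop.

Call:
play_rows --targets "1 -0.001 -0.013 0 0; 1 -0.005 -0.0255 0 0; 1 -0.012 -0.0365 0 0; 1 -0.022 -0.0455 0 0; 1 -0.033 -0.0515 0 0; 1 -0.046 -0.054 0 0; 1 -0.059 -0.0535 0 0; 1 -0.072 -0.0495 0 0"

```text
clock: 14.25
tcp_pos: [0.5249, -0.2326, 0.111]
orientation: [-0.735, -3.052, -0.001]
contact_force: [-3.5, 4.9, 14.1]
grip_width: 0.0207
gripper_force: 60.5
```

Call:
play_rows --targets "1 -0.011 0.007 0 0; 1 -0.020 0.017 0 0; 1 -0.026 0.029 0 0; 1 -0.0285 0.0415 0 0; 1 -0.028 0.055 0 0; 1 -0.024 0.067 0 0; 1 -0.017 0.078 0 0; 1 -0.007 0.087 0 0"

```text
clock: 14.92
tcp_pos: [0.5708, -0.1594, 0.1111]
orientation: [-0.735, -3.054, 0.004]
contact_force: [-4.4, -4.7, 11.3]
grip_width: 0.0208
gripper_force: 60.4
```

Call:
play_rows --targets "1 0.012 0.006 0 0; 1 0.0245 0.009 0 0; 1 0.038 0.008 0 0; 1 0.050 0.004 0 0; 1 0.061 -0.003 0 0; 1 0.070 -0.013 0 0; 1 0.076 -0.025 0 0; 1 0.0785 -0.0375 0 0"

```text
clock: 15.58
tcp_pos: [0.4846, -0.1545, 0.111]
orientation: [0.731, 3.054, 0.002]
contact_force: [2.7, 2.1, 9.5]
grip_width: 0.0207
gripper_force: 60.0
```

Call:
play_rows --targets "1 0 0 0 0; 1 0 0 0 0; 1 0 0 0 0; 1 0 0 0 0; 1 0 0 0 0; 1 0 0 0 0"

```text
clock: 16.08
tcp_pos: [0.4838, -0.156, 0.111]
orientation: [-0.734, -3.054, 0.001]
contact_force: [-3.6, 0.5, 13.9]
grip_width: 0.0208
gripper_force: 60.1
```

```bash
python3 - <<'E'
from h import *
st();print(r.get_obs()['qvel'].round(3))
a=r.grab_frame("scene");w=r.grab_frame("wrist")
cv2.imwrite('pics/z.png',np.vstack([cv2.resize(a[90:290,120:480],(540,300)),cv2.resize(w,(480,300))[:,:480] if 0 else cv2.copyMakeBorder(cv2.resize(w,(480,300)),0,0,0,60,cv2.BORDER_CONSTANT)])[:,:,::-1])
E
```

```text
t 16.08 tcp [ 0.4838 -0.156   0.111 ] rad 0.0504 ang 148.9 F [  3.4  -1.2 -13.9] grip 0.0208 60.1 q [-0.17  0.39  0.44  2.08 -0.25  0.72  1.53] z [-0.001 -0.    -1.   ]
[ 0.001 -0.001  0.    -0.001 -0.    -0.001  0.001]
```

View pics/z.png

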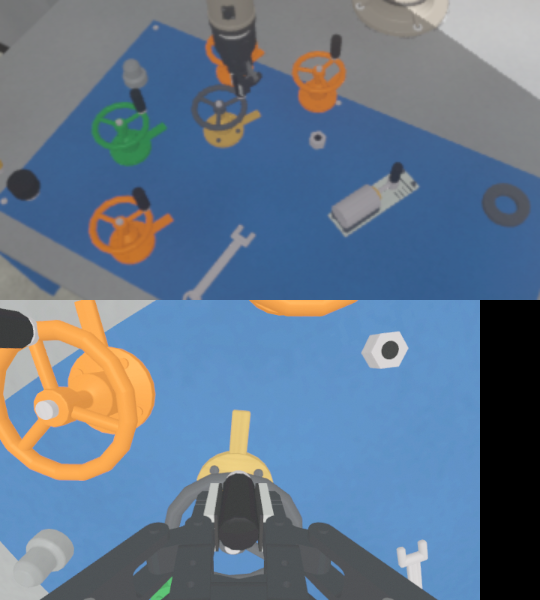

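The handle (240,510 in the wrist half) is held over the tongue at rest, 148.9° against 148.5° at the stop. The gauge is home and the loose things lie where they were, so I hand in.

```bash
python3 -c "
from bench import r
print(r.hand_in())"
```

```text
the job is handed in; nothing more can be done
None
```

I handed the job in at about 16 s, and no verdict came back. The gauge was held near 30 mm and went home. The wheel was shut on its stop and backed off two full turns (within about 0.4°), with the handle still gripped and the loose things in place.

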